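# Insert the tongue key into the guard interlock switch

## Task

For the bench check of the sampler's guard interlock, lift the flat-tongued key out of its parking stand and insert the tongue straight down into the switch that has the oblong slot in its top, not the one with the round hole. Push it fully home, so that the key's flange sits flat on top of the switch, and let go; lower it in, do not drop it from above the slot.

Things in the scene. Friction and masses are not known exactly. Their poses are not given: they have to be found in the camera images.
- tongue_key: Loose key, 0.1-0.2 kg, upright in the stand. Grey grip bar (18 x 50 mm in x, y; 7 to 49 mm above origin) on a steel flange (56 x 80 mm, 7 thick); below it a flat steel tongue (8 x 30 mm in x, y, to 42 mm below origin). Origin: centre of the flange's underside, the seating face. z up, y along the tongue's width; a half turn makes no difference. Grip across the 18 mm, fingers closing along x.
- slot_switch: Right switch, fixed. Grey head block 76 x 96 mm (x, y), flat top 62 mm above origin, with a slot 20 mm (x) by 44 mm (y), 52 deep, 7 mm bevel at its mouth. Lower wiring box (46 high) and gland behind, to 94 mm at +x; plate 4 mm thick below. Origin: on the worktop under the slot's centre; z up, y along the slot. Home: key's y along this y, either way round, key's origin 62 mm above this one.
- pin_switch: Wrong switch, fixed: same housing and size as the slotted one, but with a round 20 mm hole in its top, into which the tongue does not fit. Origin and axes as for the slotted switch.
- parking_stand: Bent steel stand, fixed: foot plate 64 x 86 mm (x, y), two walls along y, 26 mm apart inside (lips folded outward), top edges 60 mm above origin. The key's flange rests on the walls, its tongue hangs freely between; lift the key straight up. Origin: on the worktop under the stand's middle; z up, y along the walls.
Not all that is in view belongs to the job. What is shaped like the tongue_key but blue is not meant.

How it is judged:
By the outcome, as a careful person would: the job done as asked, in the order asked, and still so for the second after the job is handed in, with the robot touching nothing.
It also fails if it takes over 40 s, if anything falls off the work surface, if the arm or the gripper's body presses on something with over 40 N, if the wrist force passes 120 N, or if a joint passes its speed limit or range.

## Robot

A 6-joint arm with a two-finger parallel gripper is mounted at the origin on a cart in front of the work surface, level with it; the furniture and walls round the work are solid. World frame = base frame: x ahead of the robot, y to its left, z up, the work surface at z = 0. Lengths are in m, angles in degrees, forces in N, time in s.
With the tool pointing down it reaches from about 0.4 to 0.825 m from the base axis. Payload 7 kg.
Tool frame: the origin (TCP) lies at the very end of the fingers, on their centre line; the grasp point (between the pads) lies 19 mm behind it; z points along the fingers, y is the line along which they close (so a half turn about z gives the same grasp; the last joint's range is limited). The gripper opens to 85 mm and grips with 20 to 120 N. Pads are 22 mm wide; open, the fingers measure 114 mm over their backs; the gripper's body (76 mm by 85 mm) begins 54 mm behind the grasp point. The pads swing forward as they close: fully open they stand 13 mm farther back than shut.
Start: joints at [80.564, 20.546, 0.682, 0, -70.136, -16.507], TCP at [0.295, 0.607, 0.231] pointing down, gripper open.
Joint ranges: [-176.03, 176.03], [-82.01, 121.73], [-58.28, 71.71], [-173.87, 95.51], [-174.79, -0.11], [-173.66, 173.66]. Speed limits (degrees/s): [136.94, 136.94, 172.46, 180, 180, 180].

## Interface

Orientations are given as a 3x3 rotation matrix whose columns are the frame's x, y, z axes.
In Python, from workcell import bot gives the robot as it stands.
- The arm moves only by the tool step_arm, never from a script. Its argument "plan" is a list of rows, each a list of 7 numbers: the shift along the tool's x, y, z scaled (see below), then the turn, a rotation vector about the tool's x, y, z scaled (see below), then the opening, from 0 (shut) to 1 (fully open). In form: [[tx, ty, tz, ax, ay, az, jaw], ...]. A call has 1 to 20 rows; each row shifts and turns the commanded pose from where the row before left it, along the tool's axes as they then stand; what a row does not reach is not made up. The controller multiplies each number of a shift by 0.15 m and each number of a turn by 120 degrees. A row lasts 1/12 s, in which the tool goes at most 41.7 mm and 7.16 degrees, less where a joint would pass 70% of its speed; a pose out of reach is approached as far as the arm can. A call with a number of a shift or a turn outside -1 to 1 is refused whole. A call with a gripper value outside its range is refused whole. The fingers move at their own pace and stop on an object; the grip force is fixed at half the most. Time passes only in rows, so rows that do not move let the fingers close. It gives the time, the measured TCP pose, the force, the opening and the grip force at its end, in the units of the state.
- bot.get_obs(): the state, without advancing time (a new reading comes with each control period).
- bot.read_camera(name): name is "scene" or "top"; returns the picture (420x560x3 uint8, red, green, blue); there is no depth.
- bot.camera_info(name): a dict with "K" (3x3 intrinsics, pixels), "R" (3x3) and "t" (3): a world point X has camera coordinates R X + t. Camera axes: x right, y down, z forward; pixel columns grow to the right and rows downward; lengths in m; the calibration is good to about 2 mm. A picture is of the moment at which its call begins. camera_info takes no time and is no camera call.
- bot.finish_job(): hands the job in; it is judged then, once.
Trained networks look in the newest picture that a camera, given by its name, has taken for a name from the list of things; names that differ only in an ending like _2 or _b are one class to them, and where a whole thing is asked for, a point or a joint stands for the part that bears it (a point fixed in the world has none). Each returns a list of dicts, best first, with "confidence" (0 to 1); they miss things now and then, are a little off and sometimes report something else, mostly with a low value. They report only what shows in the picture. A call takes as long as a camera call. They do not tell look-alikes from the thing itself.
- bot.recognise(name, camera): "point" ([column, row] in pixels, amid what is visible of it).
- bot.pinpoint(name, camera): "point" ([column, row] in pixels: a listed point, or the origin of a listed thing).
The state is a dict: "time_s": time; "joints": joint angles; "dq": joint speeds; "joint_efforts": joint torques, N m; "tcp_pos": TCP position; "tcp_rot": TCP orientation; "wrist_force": force on the tool from outside, world axes, zero at the start; "ft_torque": the same for the moment, N m; "gripper_width": opening from 0.0 (shut) to 1.0 (fully open); "finger_force": force on a finger pad.
Only numpy, scipy, OpenCV 4.12 (cv2) and the standard library are available. Lean on these libraries where they do the work, as an engineer would, in place of code of your own. Each camera call takes 0.05 s, during which the arm holds its last target. There are 200 camera calls.

## Working session

There is one attempt and no reset: what is moved stays moved. The work goes in short steps, Python scripts to look and compute and a tool call to move; the robot and the scene stay as the last step left them, time stands still between calls to the robot, and variables do not carry over. Pictures are saved under pics/ and viewed, at most 10 in all, crops included, and the job is handed in when it is done.

Besides the shell and the picture viewer there is one more tool, called after "Request:" in YAML: its name, and indented under it one key for each argument. step_arm: Moves the arm, as the interface text tells. Shifts and turns lie within -1 to 1; 1 stands for 0.15 m of shift or 120 degrees of turn. Its arguments: {"type":"object","properties":{"plan":{"type":"array"}},"required":["plan"]}

```bash
mkdir -p pics; python3 - <<'E'
from workcell import bot
import cv2
for c in("scene","top"):
    im=bot.read_camera(c); cv2.imwrite(f"pics/{c}0.png",im[:,:,::-1])
    i=bot.camera_info(c); print(c,i)
    for n in("tongue_key","slot_switch","pin_switch","parking_stand"):
        print(n,[(x["point"],x["confidence"]) for x in bot.pinpoint(n,c)],[(x["point"],x["confidence"]) for x in bot.recognise(n,c)])
o=bot.get_obs();print(o)
a=cv2.imread("pics/scene0.png");b=cv2.imread("pics/top0.png")
E
```

```text
scene {'K': array([[521.17377489,   0.        , 281.81618327],
       [  0.        , 521.17377489, 215.70272302],
       [  0.        ,   0.        ,   1.        ]]), 'R': array([[ 0.69556939, -0.71845756,  0.0014016 ],
       [-0.51790498, -0.50275608, -0.69210604],
       [ 0.49795347,  0.48068188, -0.72179448]]), 't': array([-0.43768271,  0.18818235,  1.458007  ])}
tongue_key [([311.6, 233.3], 0.88), ([410.0, 298.8], 0.78), ([192.8, 169.9], 0.2)] [([412.5, 298.0], 0.76)]
slot_switch [([253.1, 198.8], 0.81)] [([255.6, 197.8], 0.96)]
pin_switch [([189.9, 166.6], 0.66)] [([189.8, 164.6], 0.93)]
parking_stand [([309.9, 248.8], 0.7), ([189.8, 169.6], 0.33)] [([309.2, 250.3], 0.9)]
top {'K': array([[395.43124619,   0.        , 279.02971651],
       [  0.        , 395.43124619, 209.1067633 ],
       [  0.        ,   0.        ,   1.        ]]), 'R': array([[-0.00917038, -0.99995688,  0.00146198],
       [-0.99040278,  0.0088811 , -0.13792554],
       [ 0.1379066 , -0.00271278, -0.99044152]]), 't': array([-0.17851329,  0.47115445,  1.3417807 ])}
tongue_key [([306.8, 212.3], 0.93), ([408.1
[... 361 characters left out ...]
7.01379717e+01, -1.65075800e+01]), 'dq': array([-0.02005354, -0.02672834,  0.00625258, -0.00052639, -0.03911   ,
       -0.05676695]), 'joint_efforts': array([ 5.69972581e-04, -5.82953203e+01,  2.93647671e+01,  6.94168881e+00,
       -5.50702662e-04, -2.25500821e-05]), 'tcp_pos': array([0.29527939, 0.60693308, 0.23130133]), 'tcp_rot': array([[ 8.99236675e-01, -4.37462458e-01, -1.34316081e-05],
       [-4.37462458e-01, -8.99236674e-01, -4.85713879e-05],
       [ 9.16996418e-06,  4.95529977e-05, -9.99999999e-01]]), 'wrist_force': array([ 0.20350847, -0.3223039 ,  1.07578656]), 'ft_torque': array([ 0.00488632, -0.00153887, -0.00829948]), 'finger_force': 0.0, 'gripper_width': 1.0047141974479992}
```

View pics/scene0.png

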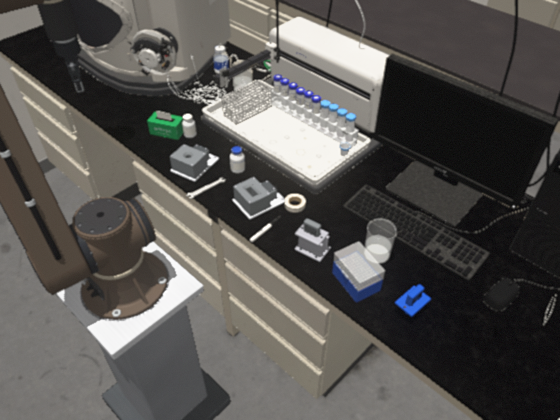

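View pics/top0.png

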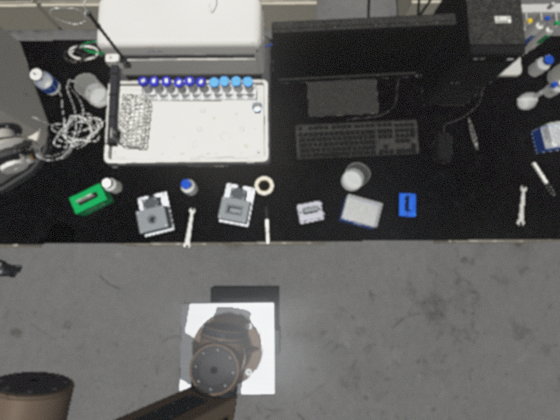

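The scene shows two keys: the grey one in the stand at scene (312,233) / top (307,212), and the blue one at scene (410,299) / top (408,205). The grey one is the key meant. The slot_switch is the one at scene (255,198) / top (236,212). The round-hole switch is at scene (190,165) / top (157,220). I'll confirm this in an enlarged crop.

```bash
cat > h.py <<'E'
import numpy as np,cv2
from workcell import bot
I={c:bot.camera_info(c) for c in("scene","top")}
def ray(c,p):
    i=I[c];d=i["R"].T@np.linalg.inv(i["K"])@[p[0],p[1],1];return -i["R"].T@i["t"],d/np.linalg.norm(d)
def atz(c,p,z):
    o,d=ray(c,p);return o+d*(z-o[2])/d[2]
def tri(ps,pt):
    A=np.zeros((3,3));b=np.zeros(3)
    for c,p in(("scene",ps),("top",pt)):
        o,d=ray(c,p);M=np.eye(3)-np.outer(d,d);A+=M;b+=M@o
    return np.linalg.solve(A,b)
def proj(c,X):
    i=I[c];q=(i["K"]@(i["R"]@np.atleast_2d(X).T+i["t"][:,None])).T;return q[:,:2]/q[:,2:]
E
python3 - <<'E'
from h import *
np.set_printoptions(precision=4,suppress=True)
print("key",tri([311.6,233.3],[306.8,212.3]));print("slot",tri([253.1,198.8],[236,212.2]));print("stand",tri([309.9,248.8],[309.7,209.5]));print("pin",tri([189.9,166.6],[156.9,221.6]))
for c,p,z in(("scene",[253.1,198.8],0),("top",[236,212.2],0),("scene",[311.6,233.3],.06),("top",[306.8,212.3],.06)):print(c,atz(c,p,z))
s=cv2.imread("pics/scene0.png")[165:265,220:340];t=cv2.imread("pics/top0.png")[178:238,210:335]
f=lambda a,k:cv2.resize(a,None,fx=k,fy=k,interpolation=cv2.INTER_CUBIC)
a=f(t,5);b=f(s,2.8)
cv2.imwrite("pics/c1.png",np.vstack([a,cv2.copyMakeBorder(b,0,0,0,a.shape[1]-b.shape[1],0)]))
E
```

```text
key [ 0.4574 -0.2802  0.0585]
slot [ 0.4617 -0.0336  0.0281]
stand [ 0.4661 -0.287  -0.0091]
pin [0.4319 0.2464 0.0124]
scene [ 0.4819 -0.0129  0.    ]
top [ 0.4643 -0.0298  0.    ]
scene [ 0.4601 -0.2835  0.06  ]
top [ 0.4539 -0.2771  0.06  ]
```

View pics/c1.png

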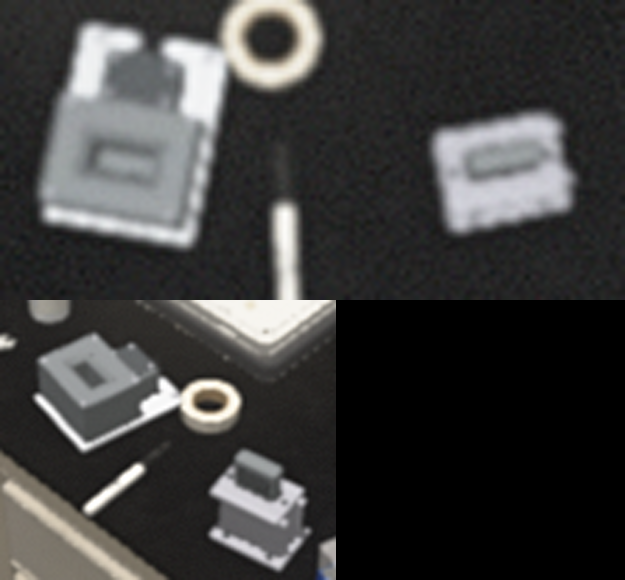

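The crop confirms it: the left grey switch has the oblong slot, with its slot centre near top (235,210). The grey key stands in the stand with its grip at top ≈(311,210). Next I fit x, y and yaw of both by aligning the model edges with the image.

```bash
cat >> h.py <<'E'
from scipy.optimize import minimize
from scipy.ndimage import map_coordinates
def rect(a,b,z,n=40):
    u=np.linspace(-.5,.5,n);o=np.ones(n)*.5
    return np.vstack([np.c_[u*a,o*b,o*0+z],np.c_[u*a,-o*b,o*0+z],np.c_[o*a,u*b,o*0+z],np.c_[-o*a,u*b,o*0+z]])
def place(P,v):
    c,s=np.cos(v[2]),np.sin(v[2]);return P@np.array([[c,s,0],[-s,c,0],[0,0,1]])+[v[0],v[1],0]
def fit(P,v0,ims):
    G={}
    for c,im in ims.items():
        g=cv2.GaussianBlur(cv2.cvtColor(im,cv2.COLOR_RGB2GRAY).astype(np.float32),(0,0),.8)
        G[c]=np.hypot(cv2.Sobel(g,5,1,0),cv2.Sobel(g,5,0,1))
    def cost(v): return -sum(np.minimum(map_coordinates(g,proj(c,place(P,v))[:,::-1].T,order=1),150).mean() for c,g in G.items())
    best=min((minimize(cost,np.array(v0)+[dx,dy,da],method="Nelder-Mead",options=dict(initial_simplex=np.array(v0)+[dx,dy,da]+np.array([[0,0,0],[.006,0,0],[0,.006,0],[0,0,.1]]))) for dx in(-.008,0,.008) for dy in(-.008,0,.008) for da in(-.12,0,.12)),key=lambda r:r.fun)
    return best.x,best.fun
SW=np.vstack([rect(.076,.096,.062),rect(.034,.058,.062)])
KEY=np.vstack([rect(.018,.050,.109),rect(.056,.080,.067)])
E
python3 - <<'E'
from h import *
np.set_printoptions(precision=4,suppress=True)
I_={c:cv2.imread(f"pics/{c}0.png")[:,:,::-1].copy() for c in("scene","top")}
# hand corners -> initial
cs=np.array([atz("top",p,.062)[:2] for p in([222.6,197],[251,202.4],[248,223],[218.4,217.6])]);d=cs[0]-cs[1]+cs[3]-cs[2]
s0=[*cs.mean(0),np.arctan2(d[1],d[0])-np.pi/2];print(s0,np.linalg.norm(cs-np.roll(cs,1,0),axis=1))
k=atz("top",[311,209.6],.109);e=atz("top",[304,211],.109)-atz("top",[318.5,208.5],.109)
k0=[k[0],k[1],np.arctan2(e[1],e[0])-np.pi/2];print(k0,np.linalg.norm(e))
R={}
for n,P,v0 in(("sw",SW,s0),("key",KEY,k0)):
    for cams in(("scene","top"),("scene",),("top",)):
        v,f=fit(P,v0,{c:I_[c] for c in cams});print(n,cams,v[:2],np.degrees(v[2]),f)
        R.setdefault(n,v)
k=6
out=[]
for c,(x,y,w,h) in(("scene",(225,165,115,95)),("top",(210,170,115,75))):
    a=cv2.resize(I_[c][y:y+h,x:x+w,::-1],None,fx=3.45,fy=3.45,interpolation=cv2.INTER_CUBIC)
    for P,v in((SW,R["sw"]),(KEY,R["key"])):
        for q in proj(c,place(P,v)): cv2.circle(a,tuple(int(t) for t in ((q-[x,y]+.5)*3.45)),0,(0,0,255),-1)
    out.append(cv2.copyMakeBorder(a,0,330-a.shape[0],0,0,0) )
cv2.imwrite("pics/c2.png",np.hstack(out))
E
```

```text
[np.float64(0.4638606309958351), np.float64(-0.03295864800349685), np.float64(-0.19428053933504552)] [0.072  0.0989 0.0712 0.1022]
[np.float64(0.4563286696797737), np.float64(-0.2874554914450656), np.float64(0.16298673074962977)] 0.0483907337196037
sw ('scene', 'top') [ 0.4647 -0.03  ] -11.338113676145785 -214.76373291015625
sw ('scene',) [ 0.4637 -0.028 ] -11.697090182413001 -112.7967529296875
sw ('top',) [ 0.4648 -0.0307] -11.14715932219006 -104.21635437011719
key ('scene', 'top') [ 0.4547 -0.2848] 11.829990915870003 -278.87139892578125
key ('scene',) [ 0.455  -0.2843] 8.750079322352239 -149.4593963623047
key ('top',) [ 0.4547 -0.285 ] 12.025859262738207 -129.69967651367188
```

View pics/c2.png

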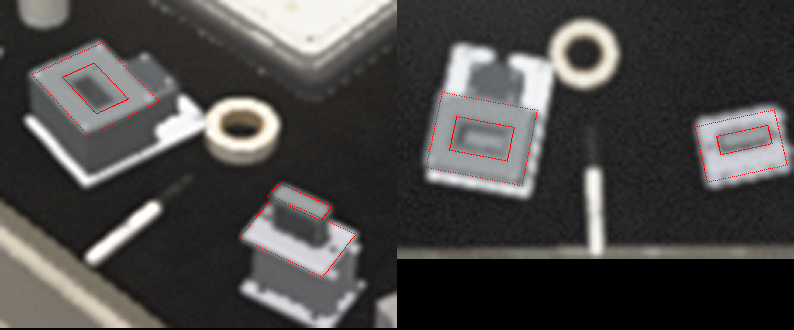

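Both fits match the edges well (red outlines on the block top, slot bevel, grip top and flange). Slot is at (0.4647, -0.030) with yaw -11.3°; key is at (0.4547, -0.285) with yaw about 11°. Moving: turn first, then travel.

Request:
step_arm:
  plan:
    - [0, 0, 0, 0, 0, 0.0553, 1]
    - [0, 0, 0, 0, 0, 0.0553, 1]
    - [0, 0, 0, 0, 0, 0.0553, 1]
    - [0, 0, 0, 0, 0, 0.0553, 1]
    - [0, 0, 0, 0, 0, 0.0553, 1]
    - [0, 0, 0, 0, 0, 0.0553, 1]
    - [0, 0, 0, 0, 0, 0.0553, 1]
    - [0, 0, 0, 0, 0, 0.0553, 1]
    - [0.26, -0.019, 0, 0, 0, 0, 1]
    - [0.26, -0.019, 0, 0, 0, 0, 1]
    - [0.26, -0.019, 0, 0, 0, 0, 1]
    - [0.26, -0.019, 0, 0, 0, 0, 1]
    - [0.26, -0.019, 0, 0, 0, 0, 1]
    - [0.26, -0.019, 0, 0, 0, 0, 1]
    - [0.26, -0.019, 0, 0, 0, 0, 1]
    - [0.26, -0.019, 0, 0, 0, 0, 1]
    - [0.26, -0.019, 0, 0, 0, 0, 1]
    - [0.26, -0.019, 0, 0, 0, 0, 1]
    - [0.26, -0.019, 0, 0, 0, 0, 1]
    - [0.26, -0.019, 0, 0, 0, 0, 1]

```text
time_s: 2.57
tcp_pos: [0.418, 0.1522, 0.2318]
tcp_rot: [[0.191, -0.982, 0.001], [-0.982, -0.191, 0.001], [-0.001, -0.001, -1.0]]
wrist_force: [1.8, 0.2, 0.9]
gripper_width: 1.005
finger_force: 0.0
```

Request:
step_arm:
  plan:
    - [0.242, 0.026, 0, 0, 0, 0, 1]
    - [0.242, 0.026, 0, 0, 0, 0, 1]
    - [0.242, 0.026, 0, 0, 0, 0, 1]
    - [0.242, 0.026, 0, 0, 0, 0, 1]
    - [0.242, 0.026, 0, 0, 0, 0, 1]
    - [0.242, 0.026, 0, 0, 0, 0, 1]
    - [0.242, 0.026, 0, 0, 0, 0, 1]
    - [0.242, 0.026, 0, 0, 0, 0, 1]
    - [0.242, 0.026, 0, 0, 0, 0, 1]
    - [0.242, 0.026, 0, 0, 0, 0, 1]
    - [0.242, 0.026, 0, 0, 0, 0, 1]
    - [0.242, 0.026, 0, 0, 0, 0, 1]
    - [0, 0, 0, 0, 0, 0, 1]
    - [0, 0, 0, 0, 0, 0, 1]
    - [0, 0, 0, 0, 0, 0, 1]

```text
time_s: 3.82
tcp_pos: [0.4545, -0.2827, 0.2311]
tcp_rot: [[0.189, -0.982, -0.0], [-0.982, -0.189, 0.0], [-0.0, 0.0, -1.0]]
wrist_force: [-0.1, 0.8, 0.8]
gripper_width: 1.006
finger_force: 0.0
```

Request:
step_arm:
  plan:
    - [0.013, 0, 0.15, 0, 0, 0, 1]
    - [0, 0, 0.2, 0, 0, 0, 1]
    - [0, 0, 0.2, 0, 0, 0, 1]
    - [0, 0, 0.15, 0, 0, 0, 1]
    - [0, 0, 0.1, 0, 0, 0, 1]
    - [0, 0, 0.1, 0, 0, 0, 1]
    - [0, 0, 0.08, 0, 0, 0, 1]
    - [0, 0, 0.05, 0, 0, 0, 1]
    - [0, 0, 0, 0, 0, 0, 1]
    - [0, 0, 0, 0, 0, 0, 1]

```text
time_s: 4.65
tcp_pos: [0.4556, -0.2838, 0.0772]
tcp_rot: [[0.192, -0.981, 0.0], [-0.981, -0.192, -0.0], [0.0, 0.0, -1.0]]
wrist_force: [0.2, 0.5, 1.4]
gripper_width: 0.997
finger_force: 0.0
```

```bash
python3 - <<'E'
from h import *
o=[]
for c,(x,y,w,h) in(("scene",(260,180,110,100)),("top",(255,160,110,100))):
    im=bot.read_camera(c); o.append(cv2.resize(im[y:y+h,x:x+w,::-1],None,fx=3.6,fy=3.6,interpolation=cv2.INTER_CUBIC))
cv2.imwrite("pics/c3.png",np.hstack(o))
E
```

```text
(no output)
```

View pics/c3.png

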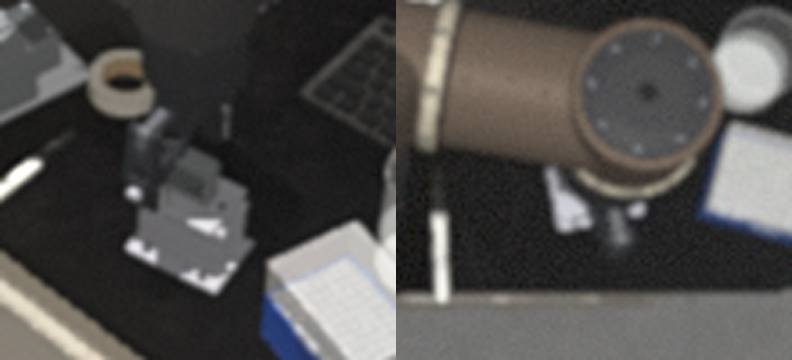

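The fingers straddle the grip bar, with the near finger at crop (145,160) and the bar at (190,172). Closing now.

Request:
step_arm:
  plan:
    - [0, 0, 0, 0, 0, 0, 0]
    - [0, 0, 0, 0, 0, 0, 0]
    - [0, 0, 0, 0, 0, 0, 0]
    - [0, 0, 0, 0, 0, 0, 0]
    - [0, 0, 0, 0, 0, 0, 0]
    - [0, 0, 0, 0, 0, 0, 0]
    - [0, 0, 0, 0, 0, 0, 0]
    - [0, 0, 0, 0, 0, 0, 0]
    - [0, 0, 0, 0, 0, 0, 0]
    - [0, 0, 0, 0, 0, 0, 0]

```text
time_s: 5.58
tcp_pos: [0.4556, -0.2846, 0.0771]
tcp_rot: [[0.19, -0.982, 0.001], [-0.982, -0.19, -0.0], [0.0, -0.001, -1.0]]
wrist_force: [-0.5, 0.4, 4.1]
gripper_width: 0.206
finger_force: 59.5
```

Request:
step_arm:
  plan:
    - [0, 0, -0.03, 0, 0, 0, 0]
    - [0, 0, -0.06, 0, 0, 0, 0]
    - [0, 0, -0.08, 0, 0, 0, 0]
    - [0, 0, -0.1, 0, 0, 0, 0]
    - [0, 0, -0.1, 0, 0, 0, 0]
    - [0, 0, -0.1, 0, 0, 0, 0]
    - [0, 0, -0.08, 0, 0, 0, 0]
    - [0, 0, -0.05, 0, 0, 0, 0]
    - [0, 0, 0, 0, 0, 0, 0]
    - [0, 0, 0, 0, 0.0, 0.03, 0]
    - [0, 0, 0, 0, 0, 0.04, 0]
    - [0, 0, 0, 0, 0, 0.04, 0]
    - [0, 0, 0, 0, 0, 0.04, 0]
    - [0, 0, 0, 0, 0, 0.036, 0]
    - [0, 0, 0, 0, 0, 0, 0]
    - [0, 0, 0, 0, 0, 0, 0]

```text
time_s: 6.92
tcp_pos: [0.4547, -0.2843, 0.1661]
tcp_rot: [[-0.195, -0.981, -0.001], [-0.981, 0.195, 0.0], [-0.0, 0.001, -1.0]]
wrist_force: [0.9, -0.2, -3.5]
gripper_width: 0.198
finger_force: 58.6
```

Request:
step_arm:
  plan:
    - [-0.08, 0.013, 0, 0, 0, 0, 0]
    - [-0.16, 0.025, 0, 0, 0, 0, 0]
    - [-0.18, 0.028, 0, 0, 0, 0, 0]
    - [-0.18, 0.028, 0, 0, 0, 0, 0]
    - [-0.18, 0.028, 0, 0, 0, 0, 0]
    - [-0.18, 0.028, 0, 0, 0, 0, 0]
    - [-0.18, 0.028, 0, 0, 0, 0, 0]
    - [-0.18, 0.028, 0, 0, 0, 0, 0]
    - [-0.18, 0.028, 0, 0, 0, 0, 0]
    - [-0.12, 0.02, 0, 0, 0, 0, 0]
    - [-0.056, 0.011, 0, 0, 0, 0, 0]
    - [0, 0, 0, 0, 0, 0, 0]
    - [0, 0, 0, 0, 0, 0, 0]
    - [0, 0, 0, 0, 0, 0, 0]

```text
time_s: 8.08
tcp_pos: [0.4655, -0.0305, 0.1667]
tcp_rot: [[-0.196, -0.981, -0.0], [-0.981, 0.196, -0.0], [0.0, 0.0, -1.0]]
wrist_force: [-0.1, -0.1, -2.0]
gripper_width: 0.2
finger_force: 58.6
```

```bash
python3 - <<'E'
from h import *
np.set_printoptions(precision=4,suppress=True)
o=[];S=[.4647,-.030,np.radians(-11.3)]
p=bot.get_obs()["tcp_pos"];print(p)
z=p[2]-.0171
box=np.vstack([rect(.056,.08,z),rect(.056,.08,z+.007),rect(.008,.030,z-.042),rect(.018,.05,z+.049)])
v=[p[0],p[1],S[2]]
c,(x,y,w,h)=("scene",(215,130,110,100))
im=bot.read_camera(c); a=cv2.resize(im[y:y+h,x:x+w,::-1],None,fx=3.6,fy=3.6,interpolation=cv2.INTER_CUBIC);b=a.copy()
for P,vv,col in((SW,S,(0,255,0)),(box,v,(0,0,255))):
    for q in proj(c,place(P,vv)): cv2.circle(b,tuple(int(t) for t in ((q-[x,y]+.5)*3.6)),0,col,-1)
cv2.imwrite("pics/c4.png",np.hstack([a,b]))
E
```

```text
[ 0.4655 -0.0305  0.1667]
```

View pics/c4.png

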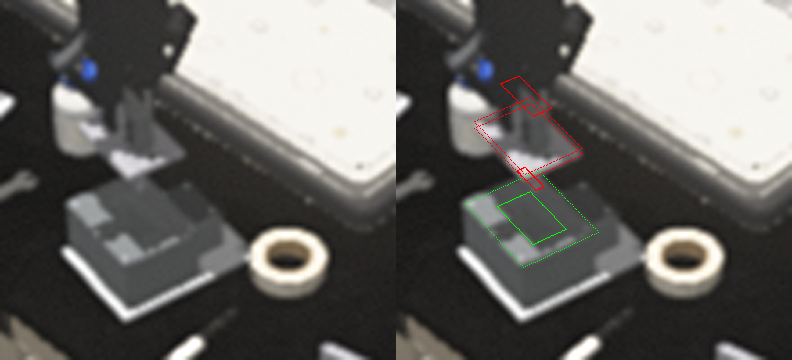

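The flange lies where predicted (red outline) and the key is square above the slot (green). Lowering in stages.

Request:
step_arm:
  plan:
    - [0, 0.005, 0.05, 0, 0, 0, 0]
    - [0, 0, 0.08, 0, 0, 0, 0]
    - [0, 0, 0.07, 0, 0, 0, 0]
    - [0, 0, 0.04, 0, 0, 0, 0]
    - [0, 0, 0.04, 0, 0, 0, 0]
    - [0, 0, 0.04, 0, 0, 0, 0]
    - [0, 0, 0.03, 0, 0, 0, 0]
    - [0, 0, 0.03, 0, 0, 0, 0]
    - [0, 0, 0, 0, 0, 0, 0]
    - [0, 0, 0, 0, 0, 0, 0]

```text
time_s: 8.97
tcp_pos: [0.465, -0.03, 0.1097]
tcp_rot: [[-0.197, -0.98, -0.0], [-0.98, 0.197, -0.0], [0.0, 0.0, -1.0]]
wrist_force: [-0.4, -0.1, -2.6]
gripper_width: 0.201
finger_force: 58.6
```

Request:
step_arm:
  plan:
    - [0, 0, 0.03, 0, 0, 0, 0]
    - [0, 0, 0.03, 0, 0, 0, 0]
    - [0, 0, 0.03, 0, 0, 0, 0]
    - [0, 0, 0.03, 0, 0, 0, 0]
    - [0, 0, 0.03, 0, 0, 0, 0]
    - [0, 0, 0.02, 0, 0, 0, 0]
    - [0, 0, 0.01, 0, 0, 0, 0]
    - [0, 0, 0.007, 0, 0, 0, 0]
    - [0, 0, 0, 0, 0, 0, 0]
    - [0, 0, 0, 0, 0, 0, 0]

```text
time_s: 9.8
tcp_pos: [0.4651, -0.03, 0.0818]
tcp_rot: [[-0.197, -0.98, 0.0], [-0.98, 0.197, -0.0], [-0.0, -0.0, -1.0]]
wrist_force: [-0.8, -0.5, -1.4]
gripper_width: 0.201
finger_force: 58.6
```

Request:
step_arm:
  plan:
    - [0, 0, 0.007, 0, 0, 0, 0]
    - [0, 0, 0.005, 0, 0, 0, 0]
    - [0, 0, 0.004, 0, 0, 0, 0]
    - [0, 0, 0, 0, 0, 0, 0]
    - [0, 0, 0, 0, 0, 0, 0]

```text
time_s: 10.22
tcp_pos: [0.465, -0.03, 0.0793]
tcp_rot: [[-0.197, -0.98, -0.0], [-0.98, 0.197, -0.0], [0.0, 0.0, -1.0]]
wrist_force: [0.7, -0.3, -1.6]
gripper_width: 0.199
finger_force: 58.6
```

Request:
step_arm:
  plan:
    - [0, 0, 0.004, 0, 0, 0, 0]
    - [0, 0, 0.004, 0, 0, 0, 0]
    - [0, 0, 0, 0, 0, 0, 0]
    - [0, 0, 0, 0, 0, 0, 0]

```text
time_s: 10.55
tcp_pos: [0.4651, -0.03, 0.0791]
tcp_rot: [[-0.196, -0.981, 0.0], [-0.981, 0.196, -0.0], [-0.0, -0.0, -1.0]]
wrist_force: [-4.6, 1.0, 10.3]
gripper_width: 0.201
finger_force: 60.5
```

Request:
step_arm:
  plan:
    - [0, 0, 0.004, 0, 0, 0, 0]
    - [0, 0, 0, 0, 0, 0, 0]
    - [0, 0, 0, 0, 0, 0, 0]

```text
time_s: 10.8
tcp_pos: [0.4651, -0.03, 0.0791]
tcp_rot: [[-0.196, -0.981, 0.001], [-0.981, 0.196, -0.0], [-0.0, -0.001, -1.0]]
wrist_force: [-8.1, 2.7, 18.9]
gripper_width: 0.201
finger_force: 61.6
```

Seated hard at the expected height. I back off the pressing command, open, and retreat straight up.

Request:
step_arm:
  plan:
    - [0, 0, -0.008, 0, 0, 0, 0]
    - [0, 0, 0, 0, 0, 0, 0.3]
    - [0, 0, 0, 0, 0, 0, 0.5]
    - [0, 0, 0, 0, 0, 0, 0.7]
    - [0, 0, 0, 0, 0, 0, 0.7]
    - [0, 0, 0, 0, 0, 0, 0.7]
    - [0, 0, 0, 0, 0, 0, 0.7]
    - [0, 0, 0, 0, 0, 0, 0.7]
    - [0, 0, -0.04, 0, 0, 0, 0.7]
    - [0, 0, -0.08, 0, 0, 0, 0.7]
    - [0, 0, -0.15, 0, 0, 0, 0.7]
    - [0, 0, -0.2, 0, 0, 0, 0.7]
    - [0, 0, -0.2, 0, 0, 0, 0.7]
    - [0, 0, -0.2, 0, 0, 0, 0.7]
    - [0, 0, -0.1, 0, 0, 0, 0.7]
    - [0, 0, 0, 0, 0, 0, 0.7]

```text
time_s: 12.13
tcp_pos: [0.467, -0.0297, 0.2288]
tcp_rot: [[-0.196, -0.981, 0.007], [-0.981, 0.196, 0.001], [-0.003, -0.007, -1.0]]
wrist_force: [0.1, 0.6, 0.3]
gripper_width: 0.696
finger_force: 0.0
```

```bash
python3 - <<'E'
from h import *
np.set_printoptions(precision=4,suppress=True)
S=[.4647,-.030,np.radians(-11.3)]
c,(x,y,w,h)=("scene",(215,130,110,100))
im=bot.read_camera(c); a=cv2.resize(im[y:y+h,x:x+w,::-1],None,fx=3.6,fy=3.6,interpolation=cv2.INTER_CUBIC);b=a.copy()
P=np.vstack([rect(.056,.08,.062),rect(.056,.08,.069),rect(.018,.05,.111)])
for q in proj(c,place(P,S)): cv2.circle(b,tuple(int(t) for t in ((q-[x,y]+.5)*3.6)),0,(0,0,255),-1)
cv2.imwrite("pics/c5.png",np.hstack([a,b]))
E
```

```text
(no output)
```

View pics/c5.png

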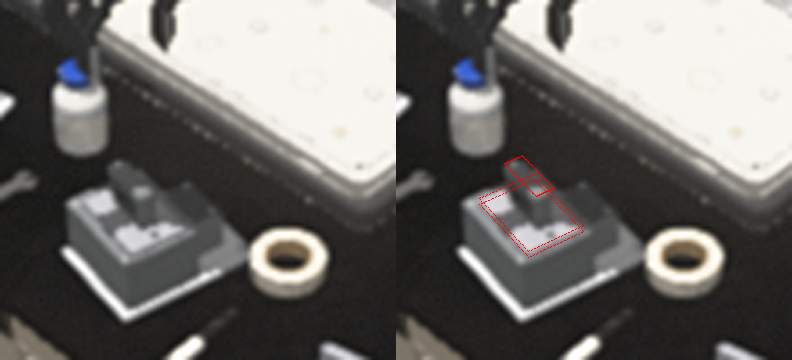

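The key sits in the slot with its flange flat on the block at crop (530,225), matching the predicted home outline. The gripper is clear of it.

```bash
python3 -c "
from workcell import bot
print(bot.finish_job())"
```

```text
the job is handed in; nothing more can be done
None
```

The grey tongue key is fully home in the oblong-slot switch, its flange flat on top; I let go, backed the arm clear and handed the job in at about 12 s.

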